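# Dry-fit two stone indents in a tilted window sill and hold the nose piece home

### The arm

A 6-joint arm with a two-finger parallel gripper is mounted at the origin on a cart in front of the work surface, level with it; the furniture and walls round the work are solid. World frame = base frame: x ahead of the robot, y to its left, z up, the work surface at z = 0. Lengths are in mm, angles in rad, forces in N, time in s.
With the tool pointing down it reaches from about 425 to 950 mm from the base axis. Payload 14.7 kg.
Tool frame: the origin (TCP) lies at the very end of the fingers, on their centre line; the grasp point (between the pads) lies 19 mm behind it; z points along the fingers, y is the line along which they close (so a half turn about z gives the same grasp; the last joint's range is limited). The gripper opens to 85 mm and grips with 20 to 120 N. Pads are 22 mm wide; open, the fingers measure 114 mm over their backs; the gripper's body (76 mm by 85 mm) begins 54 mm behind the grasp point. The pads swing forward as they close: fully open they stand 13 mm farther back than shut.
Start: joints at [1.16, 0.48, 1.596, -0, 1.065, -0.047], TCP at [231.264, 607.461, 231.297] pointing down, gripper open.
Joint ranges: [-2.75, 2.75], [-0.82, 2.05], [0.23, 2.67], [-1.56, 4.7], [0.09, 2.69], [-2.92, 2.92]. Speed limits (rad/s): [1.89, 1.89, 2.39, 3.01, 3.01, 3.01].

### API

Orientations are given as a unit quaternion [x, y, z, w].
In Python, from workcell import monitor, vision, workorder gives the robot as it stands.
- The arm moves only by the tool jog_arm, never from a script. Its argument "motion" is a list of rows, each a list of 3 entries, a list of its own where there are three numbers: the finger opening in m, from 0 to 0.0854, then the shift along the world's x, y, z in m, then the turn about the world's z in rad. In form: [[gripper, [tx, ty, tz], yaw], ...]. A call has 1 to 20 rows; each row shifts and turns the commanded pose from where the row before left it; what a row does not reach is not made up. A row lasts 1/12 s, in which the tool goes at most 41.7 mm and 7.16 degrees, less where a joint would pass 70% of its speed; a pose out of reach is approached as far as the arm can. A call is refused whole if a number of a shift passes 0.0417 or a number of a turn 0.125, either way. A call with a gripper value outside its range is refused whole. The fingers move at their own pace and stop on an object; "squeeze" is the grip in N (left out, the last holds). Time passes only in rows, so rows that do not move let the fingers close. It gives the time, the measured TCP pose, the force, the opening and the grip force at its end, in the units of the state.
- monitor.read_state(): the state, without advancing time (a new reading comes with each control period).
- vision.camera(name): name is "scene" or "top" or "wrist"; returns a dict with "image" (384x512x3 uint8, red, green, blue), "fx", "fy", "cx", "cy" (pixels), "R" (3x3) and "t" (3): a world point X has camera coordinates R X + t. Camera axes: x right, y down, z forward; pixel columns grow to the right and rows downward; lengths in mm; the calibration is good to about 2 mm. A picture is of the moment at which its call begins. There is no depth.
- workorder.sign_off(): hands the job in; it is judged then, once.
The state is a dict: "t": time; "joint_pos": joint angles; "dq": joint speeds; "effort": joint torques, N m; "position": TCP position; "orientation": TCP orientation; "wrist_force": force on the tool from outside, world axes, zero at the start; "wrist_torque": the same for the moment, N m; "opening": finger opening in mm; "gripper_force": force on a finger pad.
Only numpy, scipy, OpenCV 4.12 (cv2) and the standard library are available. Lean on these libraries where they do the work, as an engineer would, in place of code of your own. Each camera call takes 0.05 s, during which the arm holds its last target. There are 200 camera calls.

### The job

Dry-fit the two repair stones in the tilted window sill: first set the long bar-shaped one fully down in the closed pocket (do not drop it in) and let go of it, then seat the short round-nosed one flat on the bed of the open notch at the lower edge, tilted to the slope of the sill, its round end facing down the slope and level with the sill's edge. Nothing keeps the nose piece from sliding out of its notch, so finish while still gripping it and pressing it down gently but firmly, flat on its bed. Leave the tilt of the sill and the tools lying around as they are.

Things in the scene. Friction and masses are not known exactly. Their poses are not given: they have to be found in the camera images.
- sill: Grey stone sill, 120 x 190 x 30 mm, clamped on a locked tilting table; slopes down towards the robot by 10 to 23 degrees. Origin: mid hinge axis, below the lower edge; x up the slope, y level to the robot's left, z square out of the face (face at z = 48 mm). Lower edge at x = 1 mm, rounded 10 mm; a roll 9 mm high runs along the upper edge (x = 103 to 121 mm). The steel clamps stay below the face
- tilt_stand: Base of the dark steel tilting table that carries the sill, 180 x 262 mm over its side knobs, fixed to the bench; origin: centre of its underside, x away from the robot. The rear edge of the sill and the slotted quadrants beside it reach up to 135 mm above the bench
- pocket_floor (a point): Centre of the floor of the closed pocket in the sill's face; axes as the sill's. The pocket is 71 mm (x) x 35 mm (y) and 10 mm deep, walls on all four sides. It lies on the sill's left half (+y). Seated, the bar's centre is 18 mm above this point along z, so 26 mm of the bar stand above the face
- notch_floor (a point): Point on the bed of the open notch over which the nose piece is centred when home; axes as the sill's. The notch is 47 mm wide (y), 10 mm deep, open at the sill's lower edge 25 mm down the slope (-x) from here and ends at a back wall 27 mm up the slope (+x). Seated, the centre of the nose piece is 18 mm above this point along z and 26 mm of it stand above the face
- bar_mid (a point): Centre (half-way up) of the bar-shaped repair stone: a plain loose block of grey stone, 66 mm (x) x 30 mm (y) x 36 mm (z, up), 0.16 kg, standing on the bench; either end may go up the slope
- nose_mid (a point): Centre (half-way up) of the round-nosed repair stone: a loose block of grey stone, 50 mm (x) x 42 mm (y) x 36 mm (z, up), 0.16 kg, standing on the bench; the upper edge of its -x end is rounded off with 18 mm radius, the other faces are flat
- nose_end (a point): Middle of the rounded end of the nose piece, 25 mm from its centre along its -x
- bar_indent: the bar-shaped repair stone itself, origin at the centre of its underside
- nose_indent: the round-nosed repair stone itself, origin at the centre of its underside
- mallet: Carver's mallet, 199 mm long, lying on the bench; not to be moved
- rubbing_stone: Grey abrasive block, 26 x 68 x 22 mm, on the bench; not to be moved
- wax_tin: Round tin, 67 mm across, 44 mm high, on the bench; not to be moved
Things that resemble listed ones, but are neither listed nor needed, are in the scene too. Leave any green look-alike of the nose_indent alone.

How it is judged:
By the outcome, as a careful person would: the job done as asked, in the order asked, and still so for the second after the job is handed in, while the arm keeps its last pose, push and grip.
It also fails if it takes over 58 s, if anything falls off the work surface, if the arm or the gripper's body presses on something with over 40 N, if the wrist force passes 120 N, or if a joint passes its speed limit or range.

## Working session

There is one attempt and no reset: what is moved stays moved. The work goes in short steps, Python scripts to look and compute and a tool call to move; the robot and the scene stay as the last step left them, time stands still between calls to the robot, and variables do not carry over. Pictures are saved under pics/ and viewed, at most 10 in all, crops included, and the job is handed in when it is done.

Besides the shell and the picture viewer there is one more tool, called after "Call:" by a JSON object that holds its "op" and its "data". jog_arm: Moves the arm, as the interface text tells. Its arguments: {"type":"object","properties":{"motion":{"type":"array","items":{"type":"array"}},"squeeze":{"type":"number"}},"required":["motion"]}

```bash
mkdir -p pics; ls
cat > h.py <<'E'
import numpy as np, cv2
from workcell import monitor, vision, workorder
def snap(n,f):
    c=vision.camera(n); cv2.imwrite(f'pics/{f}.png',c['image'][:,:,::-1]); 
    import pickle; pickle.dump(c,open(f'pics/{f}.pkl','wb')); return c
def load(f):
    import pickle; return pickle.load(open(f'pics/{f}.pkl','rb'))
def ray(c,u,v):
    R=np.array(c['R']);t=np.array(c['t']); o=-R.T@t
    d=R.T@np.array([(u-c['cx'])/c['fx'],(v-c['cy'])/c['fy'],1]); return o,d/np.linalg.norm(d)
def onz(c,u,v,z):
    o,d=ray(c,u,v); return o+d*(z-o[2])/d[2]
def proj(c,X):
    p=np.array(c['R'])@np.array(X)+np.array(c['t']); return c['fx']*p[0]/p[2]+c['cx'],c['fy']*p[1]/p[2]+c['cy']
def tri(c1,p1,c2,p2):
    o1,d1=ray(c1,*p1);o2,d2=ray(c2,*p2)
    A=np.array([d1,-d2]).T; s=np.linalg.lstsq(A,o2-o1,rcond=None)[0]
    a=o1+s[0]*d1;b=o2+s[1]*d2; return (a+b)/2,np.linalg.norm(a-b)
E
python3 - <<'E'
from h import *
ims=[]
for n in ['scene','top']:
    c=snap(n,n+'0'); print(n,c['fx'],-np.array(c['R']).T@c['t'],np.round(c['R'],2).tolist()); cv2.imwrite(f'pics/{n}0b.png',cv2.resize(c['image'][:,:,::-1],(800,600),interpolation=cv2.INTER_CUBIC))
E
```

```text
pics
scene 449.19186592929054 [-346.28898447 -562.13364354  858.32082202] [[0.58, -0.82, -0.0], [-0.47, -0.33, -0.81], [0.66, 0.47, -0.58]]
top 479.6748200621619 [ 208.93893271   67.32335684 1500.12857262] [[-0.02, -1.0, 0.01], [-0.98, 0.02, -0.21], [0.21, -0.01, -0.98]]
```

View pics/scene0b.png

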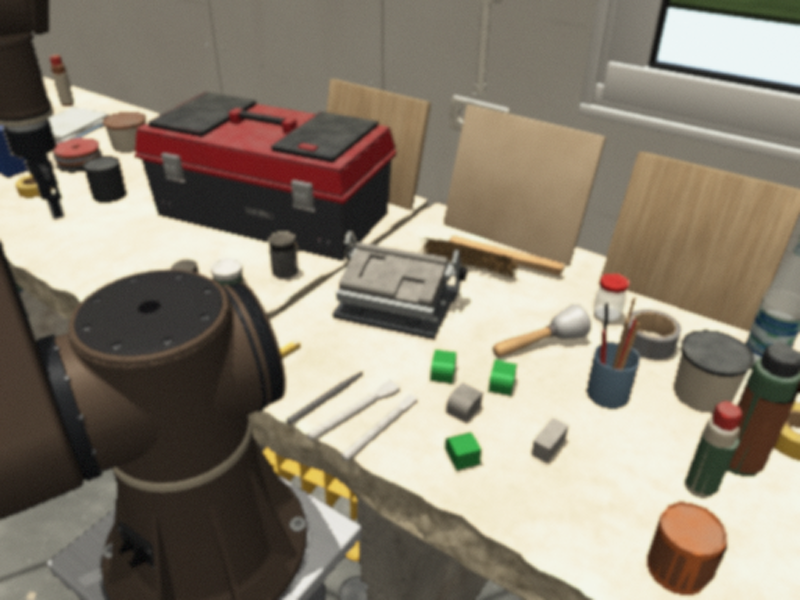

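View pics/top0b.png

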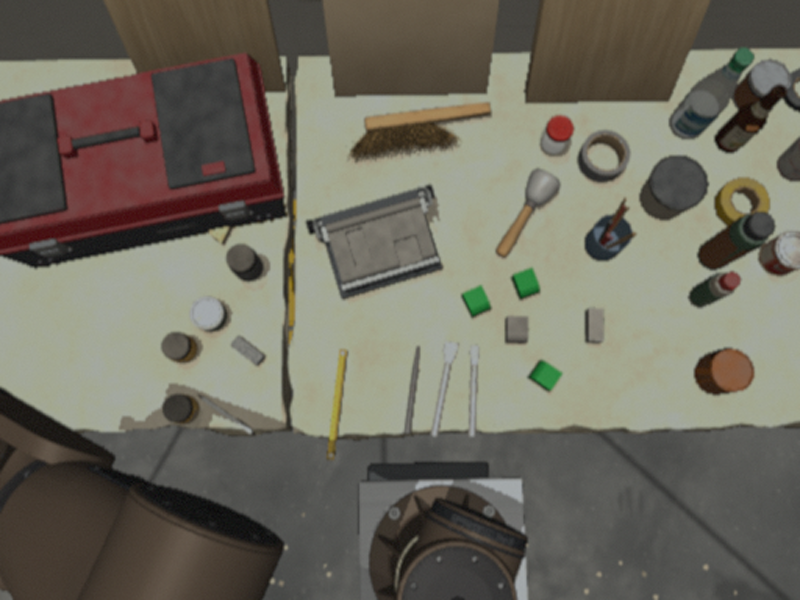

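The scene view shows the toolbox at left, the sill at about (395,280), and grey blocks at (465,402) and (550,440) with three green look-alikes nearby. In the top view the sill is at (385,245), the squarish grey block (likely the nose) at (516,328) and the bar at (595,325). All pixels are in the 800x600 images. Next I zoom in and measure.

Run:
```python
from h import *
t=load('top0');s=load('scene0')
def crop(c,u0,v0,u1,v1,k): return cv2.resize(c['image'][v0:v1,u0:u1,::-1],None,fx=k,fy=k,interpolation=cv2.INTER_CUBIC)
def pad(a,w,h): o=np.zeros((h,w,3),np.uint8); o[:a.shape[0],:a.shape[1]]=a[:h,:w]; return o
A=crop(t,195,115,295,195,4);B=crop(s,205,140,305,215,4)
C=crop(t,290,170,395,255,3.8);D=crop(s,265,215,370,305,3.3)
m=np.vstack([np.hstack([pad(A,400,320),pad(B,400,320)]),np.hstack([pad(C,400,280),pad(D,400,280)])])
cv2.imwrite('pics/m1.png',m); print(m.shape)
st=monitor.read_state(); print(st['orientation'],st['opening'],st['wrist_force'])
# grey blobs in top
hsv=cv2.cvtColor(t['image'],cv2.COLOR_RGB2HSV)
mask=((hsv[:,:,1]<70)&(hsv[:,:,2]<190)).astype(np.uint8)
for k,(u0,v0,u1,v1) in dict(nose=(315,192,345,228),bar=(368,190,395,228)).items():
    mm=np.zeros_like(mask);mm[v0:v1,u0:u1]=mask[v0:v1,u0:u1]
    cs,_=cv2.findContours(mm,0,1);q=max(cs,key=cv2.contourArea);r=cv2.minAreaRect(q);print(k,r,cv2.contourArea(q))
    print(onz(t,*r[0],36),[np.round(onz(t,*p,36)[:2]).tolist() for p in cv2.boxPoints(r)])
```

```text
(600, 800, 3)
[ 1.80917329e-01  9.83498152e-01 -5.30633914e-04 -1.49863124e-04] 85.23367254918564 [-0.54117697 -0.17028707  0.31245271]
nose ((329.5, 209.5), (35.0, 29.0), 90.0) 1015.0
[ 437.86377632 -156.93862115   36.        ] [[494.0, -114.0], [492.0, -205.0], [383.0, -199.0], [384.0, -110.0]]
bar ((381.0, 208.5), (37.0, 26.0), 90.0) 962.0
[ 438.04964764 -316.51592964   36.        ] [[497.0, -280.0], [496.0, -361.0], [380.0, -352.0], [381.0, -272.0]]
```

View pics/m1.png

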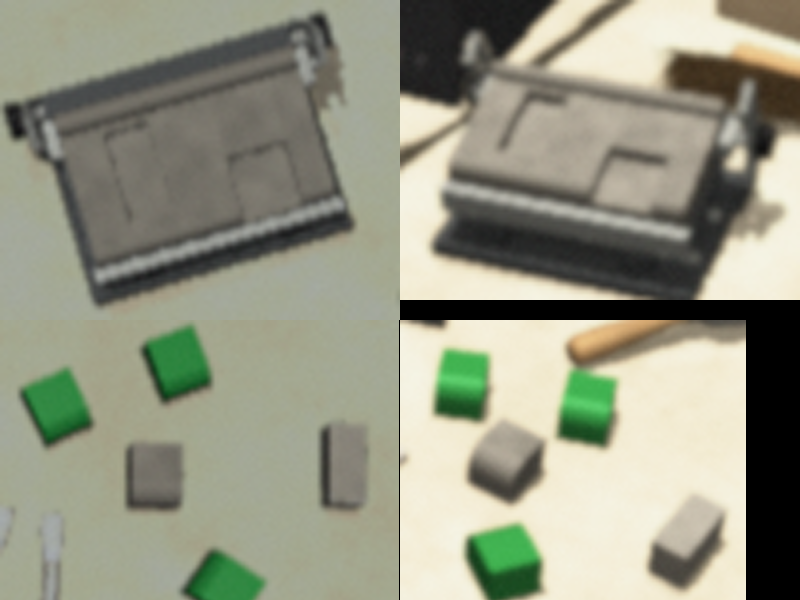

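Call:
{"op": "jog_arm", "data": {"motion": [[0.085,[0.016,-0.029,0.007],0.06],[0.085,[0.016,-0.029,0.007],0.06],[0.085,[0.016,-0.029,0.007],0.06],[0.085,[0.016,-0.029,0.007],0.06],[0.085,[0.016,-0.029,0.007],0.06],[0.085,[0.016,-0.029,0.007],0.06],[0.085,[0.016,-0.029,0.007],0],[0.085,[0.016,-0.029,0.007],0],[0.085,[0.016,-0.029,0.007],0],[0.085,[0.016,-0.029,0.007],0],[0.085,[0.016,-0.029,0.007],0],[0.085,[0.016,-0.029,0.007],0],[0.085,[0.016,-0.029,0.007],0],[0.085,[0.016,-0.029,0.007],0],[0.085,[0,-0.035,0],0],[0.085,[0,-0.035,0],0],[0.085,[0,-0.035,0],0],[0.085,[0,-0.035,0],0],[0.085,[0,-0.035,0],0],[0.085,[0,-0.035,0],0]]}}

```text
t: 1.77
position: [454.7, -10.1, 329.2]
orientation: [0.002, 1.0, 0.0, -0.0]
wrist_force: [0.2, 0.3, 0.2]
opening: 85.1
gripper_force: 0.0
```

Call:
{"op": "jog_arm", "data": {"motion": [[0.085,[0,-0.035,0],0],[0.085,[0,-0.035,0],0],[0.085,[0,-0.035,0],0],[0.085,[0,-0.035,0],0],[0.085,[0,-0.035,0],0],[0.085,[0,-0.035,0],0],[0.085,[0,-0.01,0],0],[0.085,[0,0,0],0]]}}

```text
t: 2.43
position: [454.9, -230.9, 328.8]
orientation: [0.003, 1.0, -0.0, -0.0]
wrist_force: [0.3, 0.6, -0.6]
opening: 84.8
gripper_force: 0.0
```

Run:
```python
from h import *
w=snap('wrist','w1'); print(-np.array(w['R']).T@w['t'],np.round(w['R'],2).tolist(),w['fx'])
print(monitor.read_state()['position'])
cv2.imwrite('pics/w1b.png',cv2.resize(w['image'][:,:,::-1],(800,600)))
for X in [(438,-157,36),(438,-316,36)]: print(proj(w,X))
```

```text
[ 375.65841865 -229.39524481  471.25642838] [[0.01, 1.0, -0.0], [0.95, -0.01, 0.31], [0.31, -0.0, -0.95]] 346.362688115203
[ 454.90077809 -229.27678591  328.84450027]
(np.float64(315.81532713721276), np.float64(133.04065335189574))
(np.float64(188.7090087133586), np.float64(133.93337388127011))
```

View pics/w1b.png

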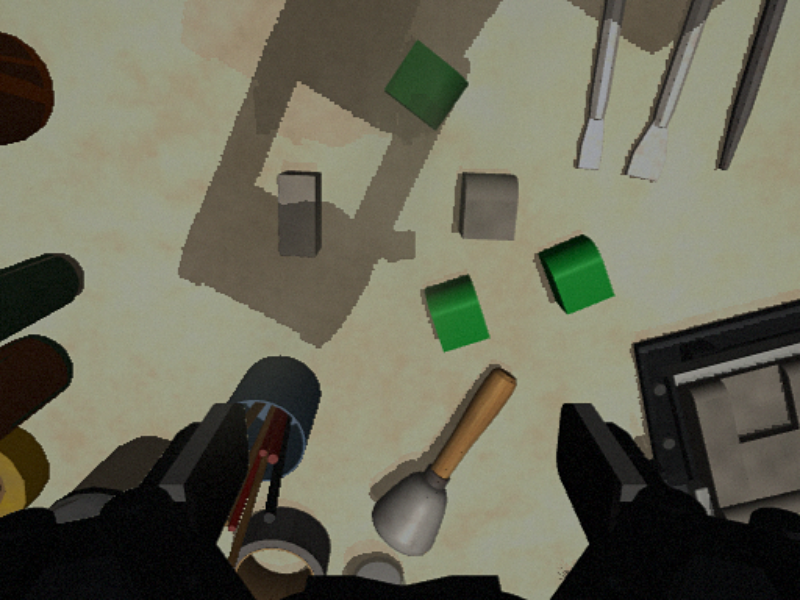

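The wrist view shows the bar at (300,213) and the nose at (490,205), with the sill at lower right. Next a close crop to find which end of the nose is rounded.

Run:
```python
from h import *
w=load('w1');s=load('scene0')
a=cv2.resize(w['image'][100:165,275:345,::-1],(400,371),interpolation=cv2.INTER_CUBIC)
b=cv2.resize(s['image'][238:278,276:320,::-1],(400,371),interpolation=cv2.INTER_CUBIC)
m=np.hstack([a,b]); m=cv2.convertScaleAbs(m,alpha=1.5); cv2.imwrite('pics/m2.png',m)
```

```text
(no output)
```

View pics/m2.png

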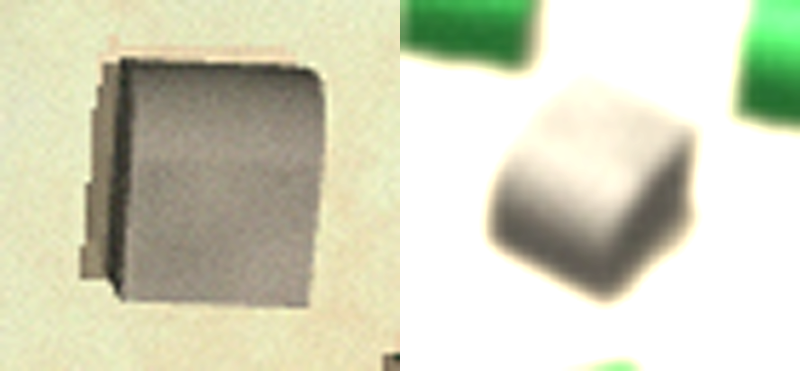

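The wrist crop (left) and scene crop (right) agree: the rounded end faces the robot, along world -x.

Run:
```python
from h import *
w=load('w1')
for p in [(328.9,153.2),(296.7,152.5)]: print('nose back',onz(w,*p,36))
k=1.5625
for p in [(278,173),(316,173),(316,256),(278,256)]: print('bar',onz(w,p[0]/k,p[1]/k,36))
g=cv2.cvtColor(w['image'],cv2.COLOR_RGB2GRAY)
cv2.imwrite('pics/b1.png',cv2.convertScaleAbs(cv2.resize(w['image'][100:172,168:218,::-1],(417,600),interpolation=cv2.INTER_CUBIC),alpha=1.6))
```

```text
nose back [ 463.65769636 -139.19539773   36.        ]
nose back [ 462.47026991 -180.20534943   36.        ]
bar [ 409.57634478 -327.29517195   36.        ]
bar [ 409.78603516 -297.47133408   36.        ]
bar [ 476.38920477 -301.21761371   36.        ]
bar [ 476.17237691 -332.48727427   36.        ]
```

View pics/b1.png

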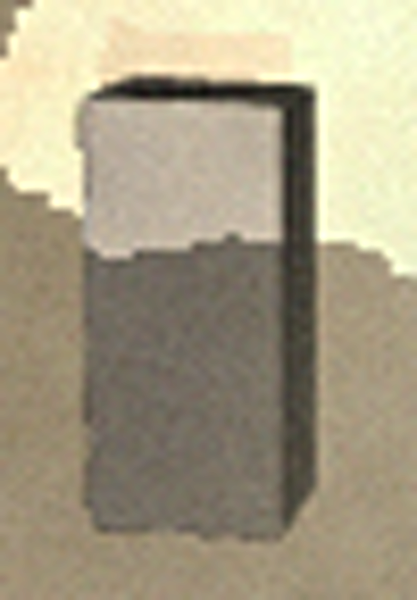

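Call:
{"op": "jog_arm", "data": {"motion": [[0.085,[-0.006,-0.029,0],-0.05],[0.085,[-0.006,-0.029,0],0],[0.085,[0,-0.028,-0.01],0],[0.085,[0,0,-0.035],0],[0.085,[0,0,-0.035],0],[0.085,[0,0,-0.035],0],[0.085,[0,0,-0.035],0],[0.06,[0,0,-0.03],0],[0.06,[0,0,-0.02],0],[0.06,[0,0,0],0],[0.06,[0,0,0],0]]}}

```text
t: 3.4
position: [443.1, -313.0, 129.0]
orientation: [0.026, 1.0, 0.001, -0.001]
wrist_force: [1.2, 0.6, 0.1]
opening: 59.8
gripper_force: 0.0
```

Run:
```python
from h import *
w=snap('wrist','w2'); print(monitor.read_state()['position'],monitor.read_state()['opening'])
cv2.imwrite('pics/w2b.png',cv2.convertScaleAbs(cv2.resize(w['image'][:,:,::-1],(800,600)),alpha=1.4))
```

```text
[ 443.83535264 -313.87565242  130.1561759 ] 59.65499216623736
```

View pics/w2b.png

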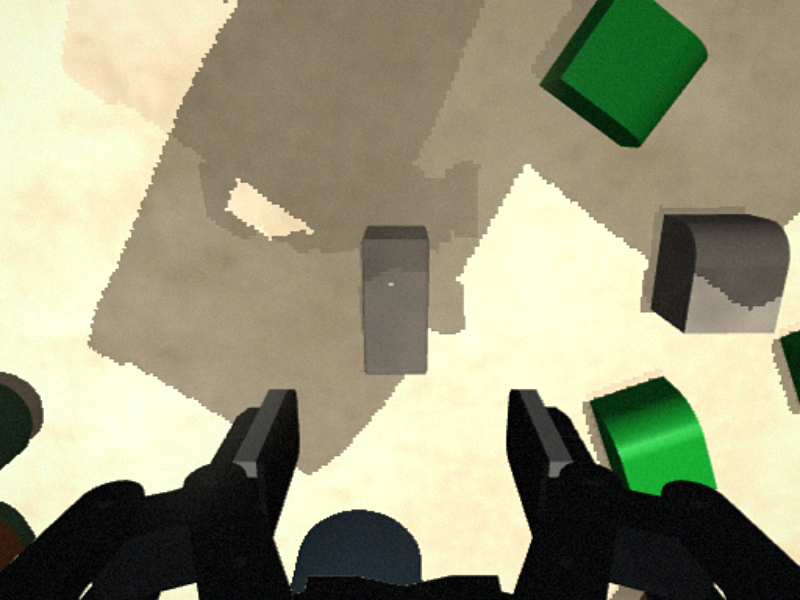

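The bar is centred between the fingers, with its top face at u 362–428, v 239–374 in the 800-wide view. It looks aligned to within 1–2 mm.

Run:
```python
from h import *
w=load('w2');k=1.5625
P=[onz(w,p[0]/k,p[1]/k,36) for p in [(362,240),(428,238.5),(427,374),(365,374)]]
print(np.round(P,1),np.mean(P,0))
P=[onz(w,p[0]/k,p[1]/k,36) for p in [(685,332),(774,332)]]
print('nose back',np.round(P,1))
```

```text
[[ 410.4 -328.    36. ]
 [ 411.3 -299.    36. ]
 [ 476.8 -301.9   36. ]
 [ 475.2 -331.5   36. ]] [ 443.39853901 -315.11620498   36.        ]
nose back [[ 461.7 -181.1   36. ]
 [ 463.9 -139.6   36. ]]
```

Call:
{"op": "jog_arm", "data": {"motion": [[0.06,[-0.0005,-0.001,-0.03],0],[0.06,[0,0,-0.03],0],[0.06,[0,0,-0.025],0],[0.06,[0,0,-0.015],0],[0.06,[0,0,-0.009],0],[0.06,[0,0,0],0],[0.02,[0,0,0],0],[0.02,[0,0,0],0],[0.02,[0,0,0],0],[0.02,[0,0,0],0],[0.02,[0,0,0],0],[0.02,[0,0,0],0],[0.02,[0,0,0],0]], "squeeze": 25}}

```text
t: 4.53
position: [443.7, -316.3, 21.9]
orientation: [0.027, 1.0, -0.001, 0.001]
wrist_force: [0.5, 1.0, 8.4]
opening: 29.2
gripper_force: 25.0
```

Run:
```python
from h import *
t=load('top0');s=load('scene0')
A={'nbl':(228,157),'nbr':(290,140),'nll':(243,215),'nlr':(302,200),'ptl':(105,135),'pbl':(131,218)}
B={'nbl':(613,148),'nbr':(668,160),'nll':(597,200),'nlr':(655,212),'ptl':(527,97),'pbl':(500,148)}
for k in A:
    a=(195+A[k][0]/4,115+A[k][1]/4); b=(205+(B[k][0]-400)/4,140+B[k][1]/4)
    X,e=tri(t,a,s,b); print(k,np.round(X,1),round(e,1))
```

```text
nbl [603.4  78.3  94.8] 2.5
nbr [614.   32.6  96.1] 1.9
nll [563.9  66.9  73.2] 4.6
nlr [574.5  21.5  74.7] 4.5
ptl [620.7 172.   98.2] 0.6
pbl [557.9 152.4  91. ] 2.3
```

Call:
{"op": "jog_arm", "data": {"motion": [[0.02,[0,0,0.01],0],[0.02,[0,0,0.03],0],[0.02,[0,0,0.035],0],[0.02,[0,0,0.04],0],[0.02,[0,0,0.04],0],[0.02,[0,0,0.04],0],[0.02,[0,0.02,0.035],0.05],[0.02,[0,0.035,0.02],0],[0.02,[0,0.035,0.02],0],[0.02,[0.004,0.035,0],0],[0.02,[0.004,0.035,0],0],[0.02,[0.004,0.035,0],0],[0.02,[0.004,0.035,0],0.05],[0.02,[0.004,0.035,0],0.05],[0.02,[0.004,0.035,0],0.05],[0.02,[0.004,0.035,0],0.05],[0.02,[0.004,0.035,0],0.05],[0.02,[0.004,0.035,0],0],[0.02,[0.004,0.01,0],0],[0.02,[0,0,0],0]]}}

```text
t: 6.2
position: [482.9, 101.9, 291.5]
orientation: [-0.124, 0.992, 0.0, 0.001]
wrist_force: [-1.2, 0.0, -1.4]
opening: 29.4
gripper_force: 25.8
```

Call:
{"op": "jog_arm", "data": {"motion": [[0.02,[0.03,0.005,0.01],0],[0.02,[0.03,0.005,0.01],0],[0.02,[0,0,0],0],[0.02,[0,0,0],0]]}}

```text
t: 6.53
position: [543.7, 108.6, 311.2]
orientation: [-0.122, 0.992, -0.0, 0.001]
wrist_force: [0.2, 0.0, -2.1]
opening: 29.3
gripper_force: 25.8
```

Run:
```python
from h import *
w=snap('wrist','w3'); print(monitor.read_state()['position'])
cv2.imwrite('pics/w3b.png',cv2.convertScaleAbs(cv2.resize(w['image'][:,:,::-1],(800,600),interpolation=cv2.INTER_CUBIC),alpha=1.4))
```

```text
[542.40836543 108.50081386 310.649692  ]
```

View pics/w3b.png

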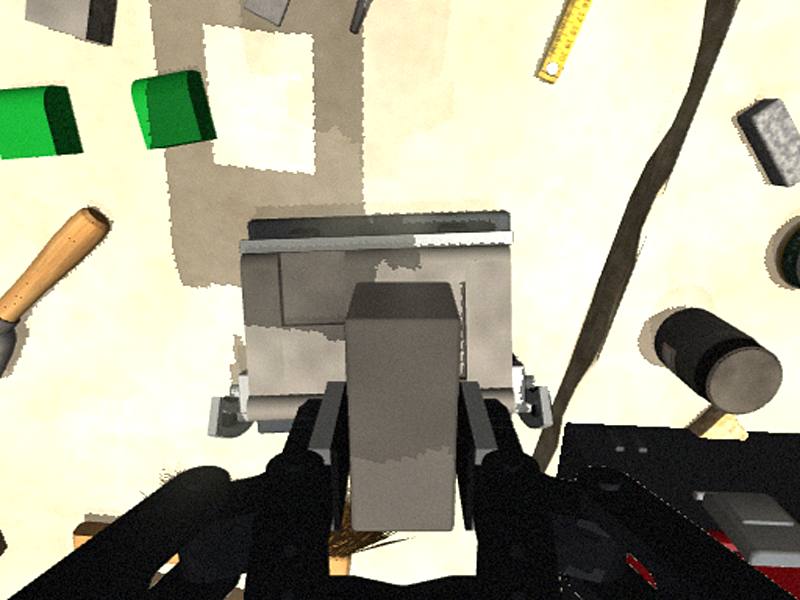

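The wrist view shows the sill nearly aligned with the gripper. The notch's back-left corner is at (284,326), and the held bar hides the pocket. I move forward so the whole face is clear.

Call:
{"op": "jog_arm", "data": {"motion": [[0.02,[0.03,0.008,0],0],[0.02,[0.03,0.008,0],0],[0.02,[0.03,0.008,0],0],[0.02,[0,0,0],0],[0.02,[0,0,0],0],[0.02,[0,0,0],0]]}}

```text
t: 7.08
position: [631.5, 132.7, 310.0]
orientation: [-0.123, 0.992, -0.0, -0.001]
wrist_force: [-0.4, 0.8, -0.8]
opening: 29.1
gripper_force: 25.8
```

Run:
```python
from h import *
w=snap('wrist','w4'); print(monitor.read_state()['position'])
I=w['image']
c=I[20:245,130:370,::-1]
cv2.imwrite('pics/w4b.png',cv2.convertScaleAbs(cv2.resize(c,(640,600),interpolation=cv2.INTER_CUBIC),alpha=1.5))
```

```text
[631.37731713 132.75260988 310.29609473]
```

View pics/w4b.png

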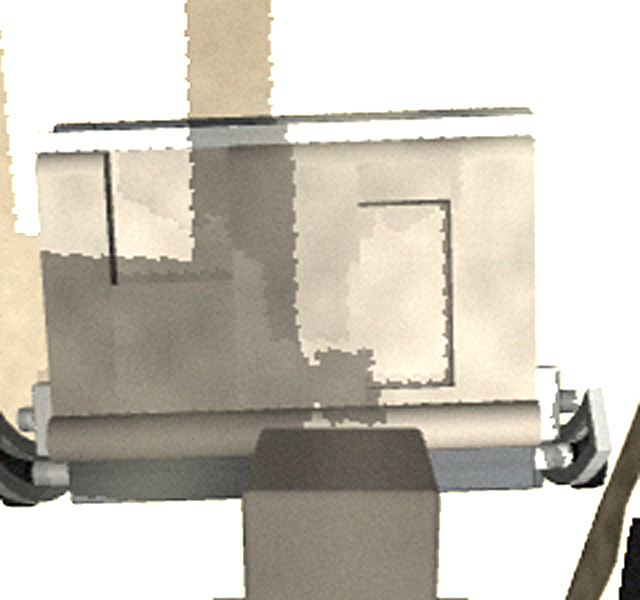

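The crop shows the whole face clearly. The notch's back corners are at about (112,285) and (233,276). The pocket rim runs from u 355 to 452 and v 202 to 387. The roll foot runs from (48,416) to (540,403). I solve the sill pose from these points.

```bash
cat > fit.py <<'E'
from h import *
from scipy.optimize import least_squares
from scipy.spatial.transform import Rotation as Ro
w3,w4,t,s=load('w3'),load('w4'),load('top0'),load('scene0')
c4=lambda u,v:(130+u/2.6667,20+v/2.6667)
c3=lambda u,v:(u/1.5625,v/1.5625)
cA=lambda u,v:(195+u/4,115+v/4)
cB=lambda u,v:(205+(u-400)/4,140+v/4)
# (cam,pixel,kind,dx,dy,weight)  kinds: S sill, N notch, P pocket rim points
D=[(w4,c4(48,416),'S',103,-95,1),(w4,c4(540,403),'S',103,95,1),
(w4,c4(112,285),'N',53,-23.5,1),(w4,c4(233,277),'N',53,23.5,.6),
(w4,c4(452,201),'P',-35.5,17.5,1),(w4,c4(453,387),'P',35.5,17.5,1),(w4,c4(358,204),'P',-35.5,-17.5,.6),
(w3,c3(281,327),'N',53,-23.5,1),(w3,c3(248,395),'S',103,-95,.7),
(t,cA(228,157),'N',53,-23.5,.3),(t,cA(290,140),'N',53,23.5,.3),(t,cA(105,135),'P',35.5,17.5,.3),
(s,cB(613,148),'N',53,-23.5,.2),(s,cB(668,160),'N',53,23.5,.2),(s,cB(527,97),'P',35.5,17.5,.2)]
def rot(q): return Ro.from_euler('ZY',[q[3],-q[4]]).as_matrix()
def res(q):
    R=rot(q);r=[]
    for c,p,k,dx,dy,wt in D:
        o={'S':(0,0),'N':(0,q[5]),'P':(q[6],q[7])}[k]
        X=q[:3]+R@np.array([dx+o[0],dy+o[1],48]); r+=list(wt*(np.array(proj(c,X))-p))
    return np.array(r)
E
python3 - <<'E'
from fit import *
f=least_squares(res,[560,100,30,.25,.3,-45,60,45],loss='soft_l1',f_scale=1.5)
q=f.x; R=rot(q); print('pose',np.round(q[:3],1),'yaw,tiltdeg',q[3],np.degrees(q[4]),'ny,px,py',q[5:])
for d,r in zip(D,res(q).reshape(-1,2)): print(d[2],d[3:5],np.round(r/d[5],1))
for n,v in dict(pocket=(q[6],q[7],38),notch=(26,q[5],38)).items(): print(n,np.round(q[:3]+R@np.array(v),1),'seat centre',np.round(q[:3]+R@(np.array(v)+[0,0,18]),1))
np.save('q.npy',q)
# held bar lower near corners in w3, relative to TCP
p3=np.array([542.4,108.5,310.6])
for u in [(357,283),(448,283)]: print('bar',onz(w3,*c3(*u),310.6-21.9)-p3)
for u in [(262,430),(422,430)]: print('bar4',onz(w4,*c4(*u),310.3-21.9)-[631.4,132.7,310.3])
yaw=np.arctan2(.242,.97); print([ (np.round(Ro.from_euler('z',yaw).apply(v),1)) for v in [(-33,-15,-21.9),(-33,15,-21.9)]])
E
```

```text
pose [561.7  95.2  34.5] yaw,tiltdeg 0.2722070575713151 13.96767515757508 ny,px,py [-45.16354407  60.62085484  44.64599377]
S (103, -95) [ 0.4 -0.1]
S (103, 95) [-0.3  0.1]
N (53, -23.5) [-0.3 -0.4]
N (53, 23.5) [0.1 1.3]
P (-35.5, 17.5) [-0.5 -0.2]
P (35.5, 17.5) [0.3 0.2]
P (-35.5, -17.5) [ 0.3 -0.3]
N (53, -23.5) [ 0.3 -0.5]
S (103, -95) [-0.2  0.9]
N (53, -23.5) [12.9 -5.2]
N (53, 23.5) [-17.4   3.3]
P (35.5, 17.5) [-1.7 -1.5]
N (53, -23.5) [12.9  2.1]
N (53, 23.5) [-15.5  -3.7]
P (35.5, 17.5) [-0.8 -2.5]
pocket [597.5 151.5  86. ] seat centre [593.3 150.4 103.4]
notch [589.3  56.   77.6] seat centre [585.1  54.8  95.1]
bar [-26.46179081 -20.67883488 -21.9       ]
bar [-33.46346296   7.26692633 -21.9       ]
bar4 [-27.87483362 -20.90269601 -21.9       ]
bar4 [-35.05900248   7.75604559 -21.9       ]
[array([-28.4, -22.5, -21.9]), array([-35.6,   6.6, -21.9])]
```

```bash
sed -i "s/cA(228,157),'N',53,-23.5/cA(228,157),'N',53,23.5/; s/cA(290,140),'N',53,23.5/cA(290,140),'N',53,-23.5/; s/cB(613,148),'N',53,-23.5/cB(613,148),'N',53,23.5/; s/cB(668,160),'N',53,23.5/cB(668,160),'N',53,-23.5/" fit.py
python3 - <<'E'
from fit import *
f=least_squares(res,[560,100,30,.25,.3,-45,60,45],loss='soft_l1',f_scale=1.5)
q=f.x; R=rot(q); print('pose',np.round(q[:3],1),'yaw,tiltdeg',q[3],np.degrees(q[4]),'ny,px,py',q[5:])
for d,r in zip(D,res(q).reshape(-1,2)): print(d[2],d[3:5],np.round(r/d[5],1))
for n,v in dict(pocket=(q[6],q[7],38),notch=(26,q[5],38)).items(): print(n,np.round(q[:3]+R@np.array(v),1),'seat centre',np.round(q[:3]+R@(np.array(v)+[0,0,18]),1))
np.save('q.npy',q); print('R',R.round(3))
st=monitor.read_state();print(st['position'],st['orientation'],st['joint_pos'])
E
```

```text
pose [562.   95.3  34.1] yaw,tiltdeg 0.27224212974879247 14.208983923461878 ny,px,py [-45.27654379  60.59823427  44.66907923]
S (103, -95) [ 0.4 -0.1]
S (103, 95) [-0.3  0.1]
N (53, -23.5) [-0.4 -0.4]
N (53, 23.5) [0.  1.3]
P (-35.5, 17.5) [-0.5 -0.1]
P (35.5, 17.5) [0.3 0.2]
P (-35.5, -17.5) [ 0.3 -0.3]
N (53, -23.5) [ 0.2 -0.6]
S (103, -95) [-0.2  0.9]
N (53, 23.5) [-1.9 -1. ]
N (53, -23.5) [-2.6 -1. ]
P (35.5, 17.5) [-1.7 -1.5]
N (53, 23.5) [-1.7 -0.7]
N (53, -23.5) [-0.9 -0.8]
P (35.5, 17.5) [-0.9 -2.5]
pocket [597.6 151.6  85.8] seat centre [593.3 150.4 103.2]
notch [589.4  55.9  77.3] seat centre [585.2  54.7  94.7]
R [[ 0.934 -0.269 -0.236]
 [ 0.261  0.963 -0.066]
 [ 0.245  0.     0.969]]
[631.37731713 132.75260988 310.29609473] [-1.22594092e-01  9.92456705e-01 -7.74307289e-05 -6.09537432e-04] [ 1.60322230e-01  4.10085649e-01  1.51042838e+00 -1.16127855e-04
  1.22230264e+00 -1.65624097e+00]
```

Call:
{"op": "jog_arm", "data": {"motion": [[0.02,[-0.018,-0.013,0],0.026],[0.02,[-0.017,-0.014,-0.015],0],[0.02,[0,0,-0.035],0],[0.02,[0,0,-0.035],0],[0.02,[0,0,-0.035],0],[0.02,[0,0,-0.03],0],[0.02,[0,0,-0.018],0],[0.02,[0,0,-0.009],0],[0.02,[0,0,0],0],[0.02,[0,0,0],0]]}}

```text
t: 7.97
position: [597.7, 106.3, 134.2]
orientation: [-0.136, 0.991, -0.0, 0.0]
wrist_force: [0.5, 0.2, -0.4]
opening: 29.4
gripper_force: 25.7
```

Just above the face. I press slowly so the bar swivels to the slope.

Call:
{"op": "jog_arm", "data": {"motion": [[0.02,[-0.001,0,-0.005],0],[0.02,[0,0,-0.003],0],[0.02,[0,0,-0.002],0],[0.02,[0,0,-0.002],0],[0.02,[0,0,-0.002],0],[0.02,[0,0,0],0]]}}

```text
t: 8.47
position: [596.4, 106.4, 119.6]
orientation: [-0.136, 0.991, -0.0, -0.0]
wrist_force: [-5.7, -1.4, 8.5]
opening: 29.1
gripper_force: 27.3
```

Call:
{"op": "jog_arm", "data": {"motion": [[0.02,[0,0,-0.0015],0],[0.02,[0,0,-0.0015],0],[0.02,[0,0,0],0]]}}

```text
t: 8.72
position: [595.8, 106.2, 116.7]
orientation: [-0.136, 0.991, -0.0, -0.001]
wrist_force: [-10.0, -2.9, 13.5]
opening: 29.5
gripper_force: 28.8
```

Call:
{"op": "jog_arm", "data": {"motion": [[0.02,[0,0,-0.001],0],[0.02,[0,0,-0.001],0],[0.02,[0,0,0],0]]}}

```text
t: 8.97
position: [595.4, 106.1, 114.7]
orientation: [-0.136, 0.991, -0.0, -0.001]
wrist_force: [-11.5, -5.1, 14.9]
opening: 29.0
gripper_force: 29.7
```

Call:
{"op": "jog_arm", "data": {"motion": [[0.02,[0,0,-0.001],0],[0.02,[0,0,-0.001],0],[0.02,[0,0,0],0]]}}

```text
t: 9.22
position: [595.2, 106.0, 112.7]
orientation: [-0.136, 0.991, -0.0, -0.001]
wrist_force: [-11.5, -4.0, 17.2]
opening: 29.3
gripper_force: 30.7
```

Run:
```python
from fit import *
st=monitor.read_state();print(st['position'],st['wrist_force'],st['wrist_torque'])
w=snap('wrist','w5'); s=snap('scene','s5')
p=np.array(st['position']); 
print(proj(s,p),proj(w,p))
```

```text
[595.22885407 106.02533448 112.74541269] [-11.5024256   -3.99683961  17.16089814] [-0.61111476  1.74920685 -0.02998479]
(np.float64(248.92744261989967), np.float64(170.47978595182008)) (np.float64(255.45605119140785), np.float64(260.99730602045895))
```

Run:
```python
from fit import *
w5=load('w5')
for n,c in (('w4',w4),('w5',w5)):
    g=cv2.cvtColor(c['image'],cv2.COLOR_RGB2GRAY).astype(float)
    col=cv2.GaussianBlur(g,(5,5),0)[:,235:270].mean(1)
    d=np.gradient(col); 
    from scipy.signal import find_peaks
    for sgn in (1,-1):
        pk,_=find_peaks(sgn*d,height=4); print(n,sgn,[(int(i),round(col[i-3]),round(col[i+3])) for i in pk if i>150])
    # width of bar at several rows
    for v in (215,240,270,300,330):
        row=cv2.GaussianBlur(g,(3,3),0)[v-1:v+2,190:320].mean(0);dd=np.gradient(row); print(v,[190+int(i) for i in find_peaks(abs(dd),height=6)[0]])
```

```text
w4 1 [(177, 67, 89), (204, 58, 90), (340, 105, 226)]
w4 -1 [(151, 133, 102), (172, 95, 72), (180, 90, 57), (351, 226, 155), (373, 157, 13)]
215 [220, 295]
240 [221, 294]
270 [201, 215, 223, 292, 300, 313]
300 [224, 291]
330 [212, 219, 224, 227, 290, 296, 303]
w5 1 [(194, 52, 95)]
w5 -1 [(184, 82, 51), (344, 113, 56), (373, 92, 12)]
215 [222, 294, 305]
240 [292, 304]
270 [201, 215, 222, 292, 300, 313]
300 [222, 292]
330 [212, 219, 224, 290, 292, 296]
```

```bash
cat > tilt.py <<'E'
from fit import *
def tilt(c,p,yaw,obs,L=33):
    h=np.array([np.cos(yaw),np.sin(yaw),0])
    def r(a):
        ex=h*np.cos(a[2])+np.array([0,0,np.sin(a[2])]); ez=-h*np.sin(a[2])+np.array([0,0,np.cos(a[2])])
        C=np.array(p)+h*a[0]/1+np.array([0,0,a[1]])
        return [proj(c,C+ex*x+ez*z)[1]-v for (x,z),v in obs]
    a=least_squares(r,[0,0,0]).x; return a[0],a[1],np.degrees(a[2])
E
python3 - <<'E'
from tilt import *
print(tilt(w4,[631.4,132.75,310.3],.2458,[((-33,18),204),((-33,-18),180.5),((33,18),340)]))
print(tilt(load('w5'),[595.2,106,112.7],.272,[((-33,18),194),((-33,-18),184),((33,18),344)]))
E
```

```text
(np.float64(1.1600442432266458), np.float64(-6.6031392538682185), np.float64(0.5670227661207408))
(np.float64(0.5352791703398077), np.float64(-4.154120628137557), np.float64(9.77930159796501))
```

Call:
{"op": "jog_arm", "data": {"motion": [[0.02,[0,0,-0.001],0],[0.02,[0,0,-0.001],0],[0.02,[0,0,-0.001],0],[0.02,[0,0,0],0]]}}

```text
t: 9.65
position: [595.8, 106.1, 110.9]
orientation: [-0.136, 0.991, -0.0, -0.001]
wrist_force: [-15.8, -4.8, 32.3]
opening: 29.2
gripper_force: 34.0
```

```bash
cat > bar.py <<'E'
from tilt import *
from scipy.signal import find_peaks
def edges(c):
    g=cv2.cvtColor(c['image'],cv2.COLOR_RGB2GRAY).astype(float)
    col=cv2.GaussianBlur(g,(5,5),0)[:,235:270].mean(1); d=np.gradient(col)
    return [(int(i),round(col[i-3]),round(col[i+3])) for i in find_peaks(abs(d),height=3)[0] if 150<i<380]
E
python3 - <<'E'
from bar import *
w=snap('wrist','w6');print(edges(w))
E
```

```text
[(183, 83, 50), (191, 51, 94), (344, 112, 51), (349, 54, 65), (373, 91, 14)]
```

Run:
```python
from tilt import *
print(tilt(load('w6'),[595.8,106,110.9],.272,[((-33,18),191),((-33,-18),183),((33,18),344)]))
st=monitor.read_state();print(st['position'],st['wrist_force'])
```

```text
(np.float64(-0.7265581172393155), np.float64(-2.826940546600229), np.float64(11.03987612038875))
[595.81649753 106.11779718 110.94316367] [-15.69692265  -4.08739072  31.65190607]
```

Run:
```python
from tilt import *
q=np.load('q.npy');R=rot(q);w=load('w6')
def onface(c,u,v,z=48):
    o,d=ray(c,u,v); o=R.T@(o-q[:3]); d=R.T@d; return o+d*(z-o[2])/d[2]
for v in (182.5,183.5): print('near bottom',onface(w,257,v))
print('near top',onface(w,257,191,84),'far top',onface(w,257,344,84))
for v in (215,270): 
    print([onface(w,u,v,84) for u in (222,292)])
p=np.array([595.8,106.1,110.9]); print('tcp in sill',R.T@(p-q[:3]))
```

```text
near bottom [17.61124949  2.0367768  48.        ]
near bottom [18.11747689  2.03669514 48.        ]
near top [19.82965708  2.09645033 84.        ] far top [83.39879604  2.08619712 84.        ]
[array([ 29.55706884, -12.0686454 ,  84.        ]), array([29.55731037, 16.25639701, 84.        ])]
[array([ 52.18866388, -12.22168811,  84.        ]), array([52.18566057, 16.402097  , 84.        ])]
tcp in sill [53.26592353  1.33695512 65.76712875]
```

Call:
{"op": "jog_arm", "data": {"motion": [[0.02,[-0.001,0,0.005],0],[0.02,[-0.001,0,0.006],0],[0.02,[-0.001,0,0.006],0],[0.02,[0,0.015,0],0],[0.02,[0,0.015,0],0],[0.02,[0,0.012,0],0],[0.02,[0,0,0],0],[0.02,[0,0,0],0]]}}

```text
t: 10.37
position: [593.5, 149.8, 126.0]
orientation: [-0.137, 0.991, -0.0, -0.0]
wrist_force: [0.2, -0.7, -1.6]
opening: 29.6
gripper_force: 29.8
```

Run:
```python
from bar import *
w=snap('wrist','w7');st=monitor.read_state();p=st['position'];print(p,edges(w))
cv2.imwrite('pics/w7b.png',cv2.convertScaleAbs(w['image'][:,:,::-1],alpha=1.5))
e=[i[0] for i in edges(w)]
for z in (0,):
  print(tilt(w,p,.272,[((-33,18),191),((-33,-18),183),((33,18),344)]))
```

```text
[593.49467697 149.09729669 125.96200178] [(183, 79, 46), (191, 47, 85), (345, 102, 217), (373, 200, 13)]
(np.float64(-0.5950122833658985), np.float64(-2.872434645461209), np.float64(11.081880141317333))
```

Call:
{"op": "jog_arm", "data": {"motion": [[0.02,[-0.0035,0,0],0],[0.02,[0.0012,0.0003,-0.005],0],[0.02,[0.0012,0.0003,-0.005],0],[0.02,[0.0007,0.0002,-0.003],0],[0.02,[0.0005,0.0002,-0.002],0],[0.02,[0.0005,0.0002,-0.002],0],[0.02,[0,0,0],0]]}}

```text
t: 11.0
position: [594.3, 149.6, 108.7]
orientation: [-0.136, 0.991, -0.0, -0.0]
wrist_force: [-0.3, 0.7, -0.5]
opening: 29.2
gripper_force: 29.8
```

Call:
{"op": "jog_arm", "data": {"motion": [[0.02,[0.0003,0,-0.0015],0],[0.02,[0.0003,0,-0.0015],0],[0.02,[0.0003,0,-0.001],0],[0.02,[0,0,0],0]]}}

```text
t: 11.33
position: [595.2, 149.6, 105.1]
orientation: [-0.136, 0.991, -0.0, -0.0]
wrist_force: [-0.3, 0.7, -2.3]
opening: 29.5
gripper_force: 29.8
```

Call:
{"op": "jog_arm", "data": {"motion": [[0.02,[0,0,-0.001],0],[0.02,[0,0,-0.001],0],[0.02,[0,0,0],0]]}}

```text
t: 11.58
position: [595.3, 149.7, 103.3]
orientation: [-0.136, 0.991, 0.0, 0.0]
wrist_force: [-0.2, 0.2, -2.3]
opening: 29.4
gripper_force: 29.9
```

Call:
{"op": "jog_arm", "data": {"motion": [[0.02,[0,0,-0.001],0],[0.02,[0,0,-0.001],0],[0.02,[0,0,-0.001],0],[0.02,[0,0,0],0]]}}

```text
t: 11.92
position: [595.5, 149.8, 102.6]
orientation: [-0.136, 0.991, 0.0, 0.001]
wrist_force: [-11.5, -2.4, 36.9]
opening: 29.4
gripper_force: 35.0
```

Call:
{"op": "jog_arm", "data": {"motion": [[0.02,[0,0,0.001],0],[0.02,[0,0,0.0005],0],[0.05,[0,0,0],0],[0.05,[0,0,0],0],[0.05,[0,0,0],0],[0.05,[0,0,0.01],0],[0.05,[0,0,0.03],0],[0.06,[0,0,0.035],0],[0.06,[0,0,0.035],0],[0.06,[0,0,0.04],0],[0.06,[0,0,0],0]]}}

```text
t: 12.83
position: [598.5, 150.3, 260.1]
orientation: [-0.136, 0.991, 0.0, 0.005]
wrist_force: [0.6, 0.7, 1.1]
opening: 60.0
gripper_force: 0.0
```

Run:
```python
from fit import *
q=np.load('q.npy');R=rot(q)
t=snap('top','t8'); s=snap('scene','s8'); w=snap('wrist','w8')
print(monitor.read_state()['position'])
W=q[:3]+R@np.array([q[6],q[7],84]); print(W, proj(w,W))
for x,y in ((-33,-15),(-33,15),(33,15),(33,-15)): print(np.round(proj(w,q[:3]+R@np.array([q[6]+x,q[7]+y,74])),1))
g=cv2.cvtColor(w['image'],cv2.COLOR_RGB2GRAY); np.set_printoptions(linewidth=250)
c=w['image'][90:330,150:390,::-1]; cv2.imwrite('pics/w8b.png',cv2.convertScaleAbs(cv2.resize(c,(600,600)),alpha=1.4))
```

```text
[595.24088648 149.6477735  252.5363679 ]
[586.68395984 148.54409475 130.37485525] (np.float64(258.03631464609066), np.float64(172.57829764796864))
[239.6 131.9]
[276.4 131.9]
[276.1 212.4]
[239.9 212.4]
```

Run:
```python
from fit import *
from scipy.signal import find_peaks
w=load('w8');g=cv2.GaussianBlur(cv2.cvtColor(w['image'],cv2.COLOR_RGB2GRAY).astype(float),(3,3),0)
c=g[:,246:270].mean(1); print('v',[(int(i),round(c[i-3]),round(c[i+3])) for i in find_peaks(abs(np.gradient(c)),height=3)[0] if 90<i<300])
for a,b in ((140,160),(180,205)):
    r=g[a:b,:].mean(0); print('u',[(int(i),round(r[i-3]),round(r[i+3])) for i in find_peaks(abs(np.gradient(r)),height=3)[0] if 200<i<320])
```

```text
v [(92, 86, 120), (95, 88, 161), (104, 168, 95), (107, 113, 110), (129, 121, 72), (134, 76, 130), (161, 133, 115), (165, 122, 98), (199, 102, 128), (203, 123, 142), (211, 139, 132), (217, 132, 71), (220, 97, 99), (236, 129, 78), (250, 81, 204)]
u [(237, 79, 82), (239, 79, 89), (253, 96, 148), (275, 153, 125), (277, 148, 133), (314, 130, 205)]
u [(238, 79, 89), (240, 78, 95), (258, 100, 114), (261, 105, 116), (275, 119, 111), (278, 97, 126), (286, 128, 143), (313, 134, 176)]
```

Call:
{"op": "jog_arm", "data": {"motion": [[0.065,[-0.0143,-0.0281,0],-0.03],[0.065,[-0.0143,-0.0281,0],-0.03],[0.065,[-0.0143,-0.0281,0],-0.03],[0.065,[-0.0143,-0.0281,0],-0.03],[0.065,[-0.0143,-0.0281,0],-0.03],[0.065,[-0.0143,-0.0281,0],-0.03],[0.065,[-0.0143,-0.0281,0],-0.03],[0.065,[-0.0143,-0.0281,0],-0.03],[0.065,[-0.0143,-0.0281,0],-0.03],[0.065,[-0.0143,-0.0281,0],-0.03],[0.065,[-0.0143,-0.0281,0],-0.02],[0.065,[0,0,-0.03],0],[0.065,[0,0,-0.035],0],[0.065,[0,0,-0.03],0],[0.065,[0,0,-0.02],0],[0.065,[0,0,0],0],[0.065,[0,0,0],0]]}}

```text
t: 14.4
position: [436.6, -158.9, 135.7]
orientation: [0.024, 1.0, 0.001, -0.002]
wrist_force: [0.4, -0.2, -0.0]
opening: 65.1
gripper_force: 0.0
```

Run:
```python
from fit import *
from scipy.signal import find_peaks
w=snap('wrist','w9');p=monitor.read_state()['position'];print(p)
for X in ((437.8,-159,36),(462.8,-160.3,36),(437,-180,36),(439,-138,36)): print(np.round(proj(w,X),1))
u0,v0=map(int,proj(w,(462.8,-160.3,36)))
g=cv2.GaussianBlur(cv2.cvtColor(w['image'],cv2.COLOR_RGB2GRAY).astype(float),(3,3),0)
c=g[:,u0-12:u0+12].mean(1); print('v',[(int(i),round(c[i-3]),round(c[i+3])) for i in find_peaks(abs(np.gradient(c)),height=3)[0] if 90<i<330])
r=g[v0-15:v0-6,:].mean(0); print('u',[(int(i),round(r[i-3]),round(r[i+3])) for i in find_peaks(abs(np.gradient(r)),height=3)[0] if 150<i<360])
```

```text
[ 437.65261086 -159.27525676  136.81650688]
[255.9 196.3]
[255.9 227.7]
[227.4 196.6]
[284.5 196.6]
v [(154, 96, 53), (228, 72, 137), (235, 137, 141), (239, 142, 148), (252, 154, 146), (261, 138, 121), (263, 134, 117), (328, 112, 177)]
u [(227, 109, 64), (283, 74, 168), (287, 152, 176), (336, 173, 141), (342, 141, 95), (346, 103, 61), (351, 64, 28)]
```

Call:
{"op": "jog_arm", "data": {"motion": [[0.065,[0,-0.001,-0.03],0],[0.065,[0,0,-0.03],0],[0.065,[0,0,-0.025],0],[0.065,[0,0,-0.018],0],[0.065,[0,0,-0.011],0],[0.065,[0,0,0],0],[0.03,[0,0,0],0],[0.03,[0,0,0],0],[0.03,[0,0,0],0],[0.03,[0,0,0],0],[0.03,[0,0,0],0],[0.03,[0,0,0],0],[0.03,[0,0,0],0]], "squeeze": 25}}

```text
t: 15.53
position: [438.9, -160.8, 24.2]
orientation: [0.024, 1.0, -0.0, 0.001]
wrist_force: [-1.1, 0.3, 12.2]
opening: 41.2
gripper_force: 26.5
```

Call:
{"op": "jog_arm", "data": {"motion": [[0.05,[0,0,0],0],[0.05,[0,0,0],0],[0.05,[0,0,-0.003],0],[0.05,[0,0,0],0],[0.03,[0,0,0],0],[0.03,[0,0,0],0],[0.03,[0,0,0],0],[0.03,[0,0,0],0],[0.03,[0,0,0],0]]}}

```text
t: 16.28
position: [437.9, -160.4, 19.8]
orientation: [0.024, 1.0, 0.0, -0.0]
wrist_force: [-0.9, 1.5, 6.1]
opening: 41.4
gripper_force: 25.3
```

Call:
{"op": "jog_arm", "data": {"motion": [[0.03,[0,0,0.01],0],[0.03,[0,0,0.03],0],[0.03,[0,0,0.04],0],[0.03,[0,0,0.04],0],[0.03,[0,0,0.04],0],[0.03,[0.0184,0.0225,0.02],0.032],[0.03,[0.0184,0.0225,0],0.032],[0.03,[0.0184,0.0225,0],0.032],[0.03,[0.0184,0.0225,0],0.032],[0.03,[0.0184,0.0225,0],0.032],[0.03,[0.0184,0.0225,0],0.032],[0.03,[0.0184,0.0225,0],0.032],[0.03,[0.0184,0.0225,0],0.032],[0.03,[0.0184,0.0225,0],0.032],[0.03,[0.0184,0.0225,0],0.032],[0.03,[0,0,0],0],[0.03,[0,0,0],0]]}}

```text
t: 17.7
position: [622.2, 65.8, 199.9]
orientation: [-0.137, 0.991, 0.0, -0.0]
wrist_force: [-0.5, -0.4, -0.9]
opening: 41.4
gripper_force: 26.5
```

Run:
```python
from fit import *
st=monitor.read_state();print(st['position'],st['orientation'])
q=np.load('q.npy');R=rot(q)
w=snap('wrist','w10')
c=w['image'][:,:,::-1]; cv2.imwrite('pics/w10b.png',cv2.convertScaleAbs(cv2.resize(c,(800,600),interpolation=cv2.INTER_CUBIC),alpha=1.4))
g=cv2.GaussianBlur(cv2.cvtColor(w['image'],cv2.COLOR_RGB2GRAY).astype(float),(5,5),0)
from scipy.signal import find_peaks
c=g[:,235:275].mean(1); print('v',[(int(i),round(c[i-3]),round(c[i+3])) for i in find_peaks(abs(np.gradient(c)),height=2)[0] if 150<i<380])
p=np.array(st['position']); h=np.array([np.cos(.272),np.sin(.272),0])
for x,z in ((-25,-20),(-25,-2),(25,16)): print(x,z,np.round(proj(w,p+h*x+[0,0,z]),1))
```

```text
[622.15635324  65.76897069 199.88968012] [-1.36630146e-01  9.90622113e-01  1.65911500e-05 -1.78920956e-04]
v [(155, 97, 90), (175, 85, 72), (178, 74, 79), (182, 78, 72), (197, 71, 44), (330, 81, 100), (336, 100, 53), (373, 33, 10)]
-25 -20 [255.7 196. ]
-25 -2 [255.5 208.7]
25 16 [255.3 329.6]
```

Call:
{"op": "jog_arm", "data": {"motion": [[0.03,[0,-0.001,-0.03],0],[0.03,[0,0,-0.025],0],[0.03,[0,0,-0.014],0],[0.03,[0,0,-0.006],0],[0.03,[0,0,-0.003],0],[0.03,[0,0,-0.002],0],[0.03,[0,0,-0.001],0],[0.03,[0,0,0],0]]}}

```text
t: 18.42
position: [622.2, 63.2, 119.9]
orientation: [-0.136, 0.991, -0.0, 0.0]
wrist_force: [-2.7, -1.2, 1.5]
opening: 41.6
gripper_force: 26.9
```

Call:
{"op": "jog_arm", "data": {"motion": [[0.03,[0,0,-0.001],0],[0.03,[0,0,-0.001],0],[0.03,[0,0,-0.001],0],[0.03,[0,0,0],0]]}}

```text
t: 18.75
position: [621.9, 63.2, 117.7]
orientation: [-0.136, 0.991, -0.0, 0.0]
wrist_force: [-10.0, -5.0, 19.9]
opening: 41.6
gripper_force: 29.8
```

Call:
{"op": "jog_arm", "data": {"motion": [[0.03,[0,0,-0.001],0],[0.03,[0,0,-0.001],0],[0.03,[0,0,-0.001],0],[0.03,[0,0,0],0]]}}

```text
t: 19.08
position: [621.8, 63.1, 114.9]
orientation: [-0.136, 0.991, -0.0, 0.0]
wrist_force: [-11.6, -5.5, 21.9]
opening: 41.0
gripper_force: 31.8
```

Call:
{"op": "jog_arm", "data": {"motion": [[0.03,[0,0,-0.001],0],[0.03,[0,0,-0.001],0],[0.03,[0,0,0],0]]}}

```text
t: 19.33
position: [621.7, 63.1, 112.9]
orientation: [-0.136, 0.991, -0.0, 0.0]
wrist_force: [-12.8, -5.5, 24.4]
opening: 41.3
gripper_force: 33.2
```

```bash
cat > nose.py <<'E'
from tilt import *
from scipy.signal import find_peaks
def nedges(n,lo=150,hi=380,us=(235,275)):
    w=snap('wrist',n);g=cv2.GaussianBlur(cv2.cvtColor(w['image'],cv2.COLOR_RGB2GRAY).astype(float),(5,5),0)
    c=g[:,us[0]:us[1]].mean(1); print('v',[(int(i),round(c[i-3]),round(c[i+3])) for i in find_peaks(abs(np.gradient(c)),height=2)[0] if lo<i<hi])
    return w
E
python3 - <<'E'
from nose import *
w=nedges('w11');st=monitor.read_state();p=np.array(st['position']);print(p,st['wrist_force'])
h=np.array([np.cos(.272),np.sin(.272),0]);z=np.array([0,0,1])
for a in (6,10,14):
  a=np.radians(a);ex=h*np.cos(a)+z*np.sin(a);ez=-h*np.sin(a)+z*np.cos(a)
  P=p+z*7
  for dz in (0,3): print(np.degrees(a),dz,[round(proj(w,P+dz*z+ex*x+ez*(k-7))[1],1) for x,k in ((-25,-20),(25,16))])
E
```

```text
v [(199, 82, 43), (209, 43, 52), (333, 93, 81), (351, 93, 109), (355, 86, 226), (373, 207, 13)]
[621.6805739   63.11290244 112.92378882] [-12.00463288  -5.83489423  22.55832878]
6.000000000000001 0 [np.float64(200.1), np.float64(331.8)]
6.000000000000001 3 [np.float64(202.1), np.float64(336.6)]
10.0 0 [np.float64(203.1), np.float64(332.7)]
10.0 3 [np.float64(205.1), np.float64(337.7)]
14.0 0 [np.float64(206.2), np.float64(333.4)]
14.0 3 [np.float64(208.3), np.float64(338.4)]
```

Call:
{"op": "jog_arm", "data": {"motion": [[0.03,[0,0,-0.001],0],[0.03,[0,0,-0.001],0],[0.03,[0,0,0],0]]}}

```text
t: 19.63
position: [621.6, 63.0, 111.0]
orientation: [-0.136, 0.991, -0.0, 0.0]
wrist_force: [-13.9, -5.4, 25.1]
opening: 41.5
gripper_force: 34.7
```

Call:
{"op": "jog_arm", "data": {"motion": [[0.03,[0,0,-0.001],0],[0.03,[0,0,0],0]]}}

```text
t: 19.8
position: [621.7, 63.0, 110.2]
orientation: [-0.136, 0.991, -0.0, 0.0]
wrist_force: [-14.9, -5.2, 27.5]
opening: 41.2
gripper_force: 35.5
```

Run:
```python
from nose import *
w=nedges('w12')
```

```text
v [(200, 82, 41), (208, 41, 51), (333, 93, 73), (337, 77, 82), (358, 88, 225), (373, 207, 13)]
```

Call:
{"op": "jog_arm", "data": {"motion": [[0.03,[0,0,-0.001],0],[0.03,[0,0,-0.001],0],[0.03,[0,0,0],0]]}}

```text
t: 20.1
position: [622.3, 63.2, 109.2]
orientation: [-0.136, 0.991, -0.0, 0.001]
wrist_force: [-16.7, -5.4, 41.1]
opening: 41.4
gripper_force: 38.2
```

Run:
```python
from nose import *
w=nedges('w13')
q=np.load('q.npy');R=rot(q)
def onface(c,u,v,z=48):
    o,d=ray(c,u,v); o=R.T@(o-q[:3]); d=R.T@d; return (o+d*(z-o[2])/d[2]).round(1)
for v in (199,200,201): print('near bottom if flush',onface(w,256,v))
print('far top',onface(w,256,333.5,84)); st=monitor.read_state(); print('tcp',R.T@(np.array(st['position'])-q[:3]),st['wrist_force'])
```

```text
v [(200, 82, 41), (207, 41, 51), (334, 94, 74), (338, 73, 83), (358, 88, 226), (373, 207, 14)]
near bottom if flush [ 38.7 -47.   48. ]
near bottom if flush [ 39.2 -47.   48. ]
near bottom if flush [ 39.7 -47.   48. ]
far top [ 89.5 -46.8  84. ]
tcp [ 66.37569536 -47.16263998  60.69986766] [-15.92568644  -5.63099898  41.52134359]
```

Call:
{"op": "jog_arm", "data": {"motion": [[0.03,[-0.001,0,0.005],0],[0.03,[-0.001,0,0.005],0],[0.03,[-0.012,-0.003,0.002],0],[0.03,[-0.012,-0.003,0],0],[0.03,[-0.012,-0.003,0],0],[0.03,[0,0,-0.005],0],[0.03,[0,0,0],0],[0.03,[0,0,0],0]]}}

```text
t: 20.82
position: [584.7, 54.7, 113.0]
orientation: [-0.136, 0.991, -0.0, 0.0]
wrist_force: [-0.3, 0.3, -1.9]
opening: 41.3
gripper_force: 33.1
```

Run:
```python
from nose import *
w=nedges('w14');st=monitor.read_state();p=np.array(st['position']);print(p,st['wrist_force'])
q=np.load('q.npy');R=rot(q);print('tcp sill',R.T@(p-q[:3]),'target 28.1 -45.7 50.7; pt at z+12:',q[:3]+R@np.array([28.1,-45.7,62.7]),'final',q[:3]+R@np.array([28.1,-45.7,50.7]))
```

```text
v [(157, 67, 54), (174, 51, 105), (190, 100, 69), (193, 71, 77), (200, 78, 38), (207, 38, 47), (334, 87, 102), (346, 105, 114), (358, 118, 127), (364, 127, 148), (373, 137, 12)]
[584.79118209  54.67594169 112.96657769] [-0.71098532  0.27819862 -1.64233274]
tcp sill [ 30.08973262 -45.23299776  73.76726946] target 28.1 -45.7 50.7; pt at z+12: [585.67544902  54.43794618 101.74949205] final [588.51247974  55.22996999  90.11660956]
```

Call:
{"op": "jog_arm", "data": {"motion": [[0.03,[0.0005,0,-0.006],0],[0.03,[0.0004,0,-0.005],0],[0.03,[0.001,0.0003,-0.004],0],[0.03,[0.0006,0.0002,-0.0025],0],[0.03,[0,0,0],0]]}}

```text
t: 21.28
position: [586.2, 55.1, 94.4]
orientation: [-0.136, 0.991, 0.0, -0.001]
wrist_force: [-0.8, 0.2, -2.1]
opening: 41.1
gripper_force: 33.2
```

Call:
{"op": "jog_arm", "data": {"motion": [[0.03,[0.0005,0.0001,-0.002],0],[0.03,[0.0003,0.0001,-0.0015],0],[0.03,[0,0,0],0]]}}

```text
t: 21.53
position: [587.3, 55.2, 92.2]
orientation: [-0.136, 0.991, -0.0, 0.0]
wrist_force: [-2.5, -1.1, 4.3]
opening: 41.2
gripper_force: 33.7
```

Call:
{"op": "jog_arm", "data": {"motion": [[0.03,[-0.0002,0,0.001],0],[0.03,[0.0009,0.0003,0.0003],0],[0.03,[0.0009,0.0003,0.0003],0],[0.03,[0,0,0],0]]}}

```text
t: 21.87
position: [589.0, 55.9, 93.4]
orientation: [-0.136, 0.991, -0.0, -0.0]
wrist_force: [0.2, -0.3, -1.7]
opening: 41.6
gripper_force: 33.2
```

Call:
{"op": "jog_arm", "data": {"motion": [[0.03,[0.0009,0.0003,0.0003],0],[0.03,[0.0009,0.0003,0.0003],0],[0.03,[0,0,0],0]]}}

```text
t: 22.12
position: [589.2, 56.0, 93.5]
orientation: [-0.136, 0.991, -0.0, -0.002]
wrist_force: [-5.8, -4.5, -0.4]
opening: 41.1
gripper_force: 33.3
```

Call:
{"op": "jog_arm", "data": {"motion": [[0.03,[-0.0015,-0.0005,-0.0005],0],[0.03,[-0.0015,-0.0004,-0.0005],0],[0.03,[0,0,0],0],[0.03,[0,0,0],0]]}}

```text
t: 22.45
position: [587.8, 55.6, 93.0]
orientation: [-0.136, 0.991, 0.0, 0.0]
wrist_force: [-0.5, 0.1, -1.1]
opening: 41.0
gripper_force: 33.1
```

Call:
{"op": "jog_arm", "data": {"motion": [[0.03,[-0.0003,0,-0.001],0],[0.03,[0.0002,0,-0.001],0],[0.03,[0.0002,0,-0.001],0],[0.03,[0,0,0],0],[0.03,[0,0,0],0]]}}

```text
t: 22.87
position: [587.9, 55.7, 92.0]
orientation: [-0.136, 0.991, -0.0, 0.0]
wrist_force: [-12.6, 0.3, 37.2]
opening: 41.4
gripper_force: 38.0
```

Call:
{"op": "jog_arm", "data": {"motion": [[0.03,[-0.0004,0,0.0003],0],[0.03,[0,0,0.0003],0],[0.03,[0,0,0],0],[0.03,[0,0,0],0]]}}

```text
t: 23.2
position: [587.9, 55.7, 92.1]
orientation: [-0.136, 0.991, -0.0, 0.001]
wrist_force: [-7.1, -0.8, 23.6]
opening: 41.2
gripper_force: 36.4
```

Run:
```python
from nose import *
for a in (10.5,11.5,12.5,14.2):
    f=least_squares(lambda z:res(np.r_[z[:4],np.radians(a),z[4:]]),[560,100,30,.25,-45,60,45],loss='soft_l1',f_scale=1.5); print(a,round(f.cost,2),f.x.round(2))
w=nedges('w15');t=snap('top','t15');s=snap('scene','s15')
def crop(c,u0,v0,u1,v1,k): return cv2.resize(c['image'][v0:v1,u0:u1,::-1],None,fx=k,fy=k,interpolation=cv2.INTER_CUBIC)
a=cv2.convertScaleAbs(cv2.resize(w['image'][:,100:,::-1],(430,401)),alpha=1.5)
b=crop(s,200,125,311,225,3.3); b=b[:,:366]
def pad(x,h): return np.vstack([x,np.zeros((h-x.shape[0],x.shape[1],3),np.uint8)])
cv2.imwrite('pics/f.png',np.hstack([pad(a,401),pad(b,401)]))
```

```text
10.5 2.46 [ 5.5795e+02  9.3960e+01  3.8920e+01  2.7000e-01 -4.4650e+01  6.1080e+01
  4.4640e+01]
11.5 2.34 [ 5.5901e+02  9.4300e+01  3.7570e+01  2.7000e-01 -4.4820e+01  6.0960e+01
  4.4650e+01]
12.5 2.25 [ 5.6009e+02  9.4650e+01  3.6250e+01  2.7000e-01 -4.4990e+01  6.0830e+01
  4.4660e+01]
14.2 2.18 [ 5.6196e+02  9.5270e+01  3.4080e+01  2.7000e-01 -4.5280e+01  6.0600e+01
  4.4670e+01]
v [(160, 60, 51), (171, 49, 48), (178, 52, 107), (196, 101, 54), (200, 52, 40), (314, 76, 86), (334, 90, 83), (367, 86, 89), (372, 94, 14)]
```

View pics/f.png

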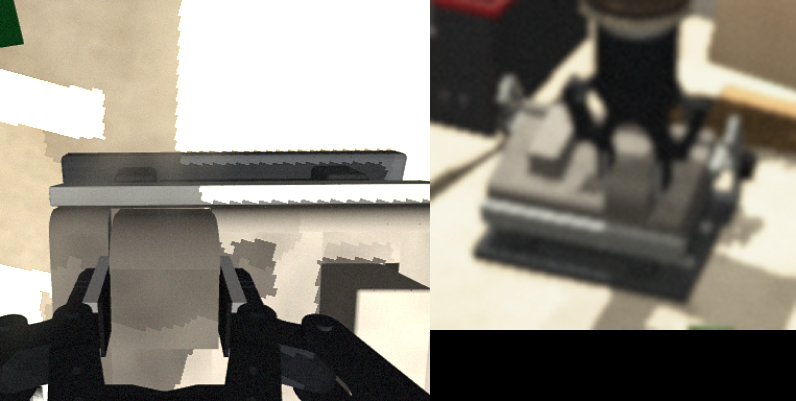

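The left half shows the nose in its notch, with its round end flush with the sill's lower edge at v≈208; the bar stands in the pocket to its right. The right half, from the scene camera, shows both pieces in the tilted sill. The wrist reads about 24 N of press.

```bash
python3 -c "
from h import *
s=monitor.read_state();print(s['wrist_force'],s['position'],s['t']);print(workorder.sign_off())"
```

```text
[-7.24354351 -0.39430084 23.93173345] [587.89253677  55.68938806  92.06397426] 23.35
the job is handed in; nothing more can be done
None
```

The job is handed in after 23 s of robot time: the bar is set down in the closed pocket and released, and the nose piece is still gripped and pressed with about 24 N onto the notch bed, its round end within about 0.5 mm of the sill's edge by my measurement; the judged result was not shown to me.

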